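# Pour only the black caps from the split dish

### The arm

A 6-joint arm with a two-finger parallel gripper is mounted at the origin on a cart in front of the work surface, level with it; the furniture and walls round the work are solid. World frame = base frame: x ahead of the robot, y to its left, z up, the work surface at z = 0. Lengths are in m, angles in degrees, forces in N, time in s.
With the tool pointing down it reaches from about 0.25 to 0.725 m from the base axis. Payload 9.7 kg.
Tool frame: the origin (TCP) lies midway between the tips of the shut fingers; the grasp point (between the pads) lies 19 mm behind it; x points along the fingers, y is the direction in which the jaws open and shut, and the axes are right-handed (so a half turn about x gives the same grasp; the last joint's range is limited). The gripper opens to 85 mm and grips with 20 to 120 N. Pads are 22 mm wide; open, the fingers measure 114 mm over their backs; the gripper's body (76 mm by 85 mm) begins 54 mm behind the grasp point. The pads swing forward as they close: fully open they stand 13 mm farther back than shut.
Start: joints at [69.672, 4.979, 10.078, 95.1, 0, 90], TCP at [0.191, 0.516, 0.231] pointing down, gripper open.
Joint ranges: [-179.16, 179.16], [-48.56, 103.87], [-65.8, 70.77], [-126.05, 130.52], [-82.76, 87.17], [-180, 180]. Speed limits (degrees/s): [127.2, 127.2, 147.25, 180, 180, 180].

### API

Orientations are given as [roll, pitch, yaw] about the fixed x, y, z axes, in that order (R = Rz(yaw) Ry(pitch) Rx(roll)).
In Python, from workcell import bot, cams gives the robot as it stands.
- The arm moves only by the tool apply_moves, never from a script. Its argument "commands" is a list of rows, each a list of 5 numbers: the shift along the tool's x, y, z in m, then the turn about the tool's x in rad, then the opening, from -1 (shut) to 1 (fully open). In form: [[tx, ty, tz, roll, hand], ...]. A call has 1 to 12 rows; each row is the pose to reach, as a shift and turn from the pose measured when the call began, along the tool's axes at that moment; what a row does not reach only later rows make up. A row lasts 1/10 s, in which the tool goes at most 50 mm and 8.59 degrees, less where a joint would pass 70% of its speed; a pose out of reach is approached as far as the arm can. A call with a gripper value outside its range is refused whole. The fingers move at their own pace and stop on an object; "newtons" is the grip in N (left out, the last holds). Time passes only in rows, so rows that repeat a pose let the fingers close. It gives the time, the measured TCP pose, the force and the opening at its end, in the units of the state.
- bot.get_obs(): the state, without advancing time (a new reading comes with each control period).
- cams.camera(name): name is "scene" or "top"; returns a dict with "frame" (400x640x3 uint8, blue, green, red), "depth" (400x640 float32, m along the optical axis (not along the pixel's ray), 0 where there is no reading), "camera_matrix" (3x3 intrinsics, pixels), "R" (3x3) and "t" (3): a world point X has camera coordinates R X + t. Camera axes: x right, y down, z forward; pixel columns grow to the right and rows downward; lengths in m; the calibration is good to about 2 mm. A picture is of the moment at which its call begins.
- bot.job_done(): hands the job in, once; it reports no verdict.
Trained networks look in the newest picture that a camera, given by its name, has taken for a name from the list of things; names that differ only in an ending like _2 or _b are one class to them, and where a whole thing is asked for, a point or a joint stands for the part that bears it (a point fixed in the world has none). Each returns a list of dicts, best first, with "confidence" (0 to 1); they miss things now and then, are a little off and sometimes report something else, mostly with a low value. They report only what shows in the picture. A call takes as long as a camera call. They do not tell look-alikes from the thing itself.
- cams.spot_in(name, camera): "rect" ([left, top, right, bottom] in pixels, round what is visible of it).
The state is a dict: "time": time; "q": joint angles; "qd": joint speeds; "joint_efforts": joint torques, N m; "ee_pos": TCP position; "tcp_rot": TCP orientation; "wrist_force": force on the tool from outside, world axes, zero at the start; "torque": the same for the moment, N m; "opening": finger opening in m.
Only numpy, scipy, OpenCV 4.12 (cv2) and the standard library are available. Lean on these libraries where they do the work, as an engineer would, in place of code of your own. Each camera call takes 0.05 s, during which the arm holds its last target. There are 200 camera calls.

### The job

The next batch needs the black caps: turn the split dish on the blue tipping stand by its orange posts until the half with the black caps faces squarely to the tray, then swing the crank right over so that all three black caps pour into the teal tray, and let the dish come back level on its stand. All the red caps must stay in the dish the whole time, and the lacquer bottles stay where they stand.

Things in the scene. Friction and masses are not known exactly. Their poses are not given: they have to be found in the camera images.
- stand: Blue tipping stand, fixed to the table. Origin: on the table midway between its two uprights. Its own x axis runs along the tipping axle (level, 140 mm above the table), pointing away from the robot, roughly; its -y side is the pouring side, where the tray stands. The uprights are at x = +-107 mm of it and reach 157 mm above the table.
- cradle (a joint): Tilt of the cradle that carries the dish, in rad: 0 = dish level (rest stop), 1.4 = fully tipped towards the pouring side (end stop). A light damped spring brings it back level by itself in two or three seconds when let go; about 2 to 10 N at the crank bar tips it.
- crank_bar (a point): Middle of the crank's black grip bar: level, 13 mm thick, 60 mm long, parallel to the stand's x axis, on the robot's side of the stand (155 mm from its middle, at -x), free below. It turns with the cradle round the axle at 80 mm radius: dish level, it leans 0.6 rad from upright away from the pouring side (to +y); at the end stop 0.8 rad towards it.
- dish: Round white dish, 166 mm wide, sloping rim 12 mm high, halved by an upright divider (4 mm thick, 35 mm high). Origin: centre of its underside, 160 mm above the table, over the stand's origin; floor 3 mm thick. Its stem turns in the cradle's socket, light friction, no stops, held only by weight. x: along the divider; +y: black caps' half; -y: red caps' half; z: up.
- dish_post_a (a point): Top centre of the upright orange finger post (12 mm thick, top 52 mm above the dish's underside, standing well above the caps and the rim) at the +x end of the divider, 70 mm from the dish's centre. Push it sideways round the centre to turn the dish.
- dish_post_b (a point): The same at the -x end of the divider.
- dish_black_side (a point): Point on the dish floor in the middle of the black caps' half, 60 mm from the dish's centre, square to the divider: the direction in which the black half faces.
- tray: Teal punched tray, 171 x 257 x 52 mm, loose, standing under the pouring side of the stand between its feet. Origin: centre of its underside; y along its long side; walls 12 mm thick and 45 mm high, inner floor 2 mm up.
- cap_black_0_center (a point): Black bottle cap, 18 mm in diameter and 18 mm high; its centre. It starts standing loose on the dish floor in the black caps' half.
- cap_black_1_center (a point): Black bottle cap, 18 mm in diameter and 18 mm high; its centre. It starts standing loose on the dish floor in the black caps' half.
- cap_black_2_center (a point): Black bottle cap, 18 mm in diameter and 18 mm high; its centre. It starts standing loose on the dish floor in the black caps' half.
- cap_red_0_center (a point): Red bottle cap, 18 mm in diameter and 18 mm high; its centre. It starts standing loose on the dish floor in the red caps' half.
- cap_red_1_center (a point): Red bottle cap, 18 mm in diameter and 18 mm high; its centre. It starts standing loose on the dish floor in the red caps' half.
- cap_red_2_center (a point): Red bottle cap, 18 mm in diameter and 18 mm high; its centre. It starts standing loose on the dish floor in the red caps' half.
- bottle_red_center (a point): Centre (37 mm up) of a loose red lacquer bottle with a black top, 27 x 27 x 74 mm, standing on the table to the right: a bystander.
- bottle_brown_center (a point): Centre (37 mm up) of a loose brown lacquer bottle with a black top, 27 x 27 x 74 mm, standing on the table to the right: a bystander.
- bottle_black_center (a point): Centre (37 mm up) of a loose black lacquer bottle with a black top, 27 x 27 x 74 mm, standing on the table to the right: a bystander.
There are look-alikes about, which are no part of the job. There is more than one size of the dish; the one meant has the size given above.

How it is judged:
By the outcome, as a careful person would: the job done as asked, in the order asked, and still so for the second after the job is handed in, with the robot touching nothing.
It also fails if it takes over 64 s, if anything falls off the work surface, if the arm or the gripper's body presses on something with over 40 N, if the wrist force passes 120 N, or if a joint passes its speed limit or range.

## Working session

There is one attempt and no reset: what is moved stays moved. The work goes in short steps, Python scripts to look and compute and a tool call to move; the robot and the scene stay as the last step left them, time stands still between calls to the robot, and variables do not carry over. Pictures are saved under pics/ and viewed, about 8 in all and at most 12, crops included, and the job is handed in when it is done.

Besides the shell and the picture viewer there is one more tool, called after ">>>" as a command line: name --pt "numbers of a row" for each row, then --argument value for the rest. apply_moves: Moves the arm, as the interface text tells. Its arguments: {"type":"object","properties":{"commands":{"type":"array"},"newtons":{"type":"number"}},"required":["commands"]}

```bash
ls; mkdir -p pics
cat > h.py <<'E'
import numpy as np, cv2
from workcell import bot, cams
def world(c,u,v,d=None):
    K=c["camera_matrix"]; d=c["depth"][int(v),int(u)] if d is None else d
    p=np.linalg.inv(K)@[u,v,1]*d
    return c["R"].T@(p-c["t"])
def onz(c,u,v,z):
    o=-c["R"].T@c["t"]; r=c["R"].T@(np.linalg.inv(c["camera_matrix"])@[u,v,1])
    return o+r*(z-o[2])/r[2]
def cloud(c):
    K=c["camera_matrix"]; v,u=np.indices(c["depth"].shape); d=c["depth"]
    P=np.stack([(u-K[0,2])/K[0,0]*d,(v-K[1,2])/K[1,1]*d,d],-1)
    return (P-c["t"])@c["R"]
E
python3 - <<'E'
from h import *
print(bot.get_obs())
for n in ("scene","top"):
    c=cams.camera(n); cv2.imwrite(f"pics/{n}0.png",c["frame"])
    print(n,(-c["R"].T@c["t"]).round(3),c["R"].round(2).tolist())
    for k in ["stand","dish","dish_post_a","crank_bar","tray","cap_black_0_center","cap_red_0_center","dish_black_side"]:
        print(k,[(np.round(x["rect"]).astype(int).tolist(),round(x["confidence"],2)) for x in cams.spot_in(k,n)])
E
```

```text
pics
{'time': 0.0, 'q': array([ 6.96726966e+01,  5.01099678e+00,  1.00340035e+01,  9.50987407e+01,
       -1.09135435e-03,  9.00010809e+01]), 'qd': array([-0.11608468, -0.03462135,  0.05190425,  0.00570751, -0.09232792,
        0.05019282]), 'joint_efforts': array([-1.56568887e-03, -5.20398688e+01,  4.64795423e+01,  1.66603649e-02,
       -2.91737126e-05,  3.07589585e-05]), 'ee_pos': array([0.19098693, 0.51553397, 0.23058002]), 'tcp_rot': array([ -89.17332394,   89.92425812, -109.50170753]), 'wrist_force': array([ 0.44199174, -0.08718531, -0.55527273]), 'torque': array([-0.03038978, -0.01487921, -0.01902529]), 'opening': 0.08572272104045205}
scene [ 0.133 -0.918  0.592] [[0.89, -0.45, 0.01], [-0.2, -0.41, -0.89], [0.41, 0.79, -0.46]]
stand [([261, 154, 363, 238], 0.71), ([363, 278, 376, 314], 0.2), ([322, 173, 328, 176], 0.17)]
dish [([224, 220, 264, 244], 0.91), ([297, 150, 352, 183], 0.77)]
dish_post_a [([293, 150, 355, 184], 0.76), ([227, 215, 265, 244], 0.62)]
crank_bar []
tray [([297, 203, 387, 269], 0.93)]
cap_black_0_center []
cap_red_0_center [([322, 172, 327, 180], 0.58)]
dish_black_side [([297, 153, 353, 184], 0.85), ([226, 216, 267, 243], 0.84)]
top [ 0.392 -0.137  1.202] [[0.02, -1.0, 0.02], [-0.99, -0.02, -0.12], [0.12, -0.02, -0.99]]
stand [([222, 104, 296, 231], 0.8)]
dish [([219, 119, 297, 187], 0.89), ([230, 233, 279, 283], 0.83)]
dish_post_a [([220, 118, 293, 189], 0.95), ([231, 236, 278, 287], 0.83), ([268, 155, 280, 163], 0.72), ([269, 137, 275, 145], 0.4)]
crank_bar [([221, 102, 271, 230], 0.63)]
tray [([255, 134, 360, 204], 0.71)]
cap_black_0_center [([222, 114, 263, 233], 0.74)]
cap_red_0_center [([268, 155, 280, 163], 0.59), ([222, 111, 272, 228], 0.47)]
dish_black_side [([218, 115, 295, 189], 0.86), ([231, 236, 279, 281], 0.69)]
```

Run:
```python
import cv2,numpy as np
a=cv2.imread("pics/top0.png")[85:305,190:390]; b=cv2.imread("pics/scene0.png")[130:290,210:410]
cv2.imwrite("pics/topc.png",cv2.resize(a,None,fx=2.7,fy=2.7,interpolation=cv2.INTER_CUBIC))
cv2.imwrite("pics/scenec.png",cv2.resize(b,None,fx=3.7,fy=3.7,interpolation=cv2.INTER_CUBIC))
```

```text
(no output)
```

View pics/topc.png

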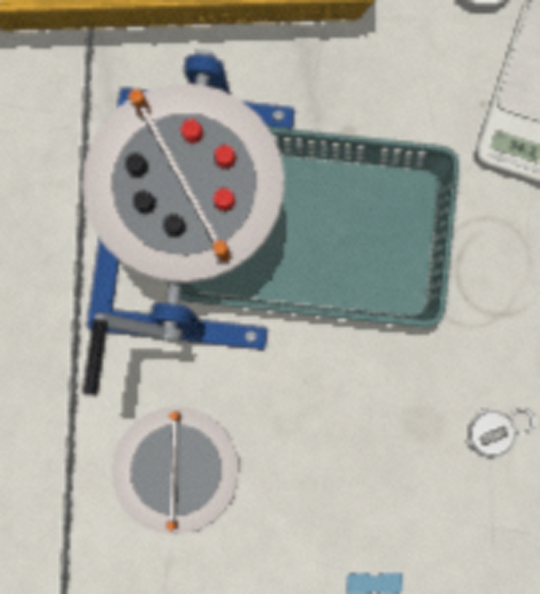

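View pics/scenec.png

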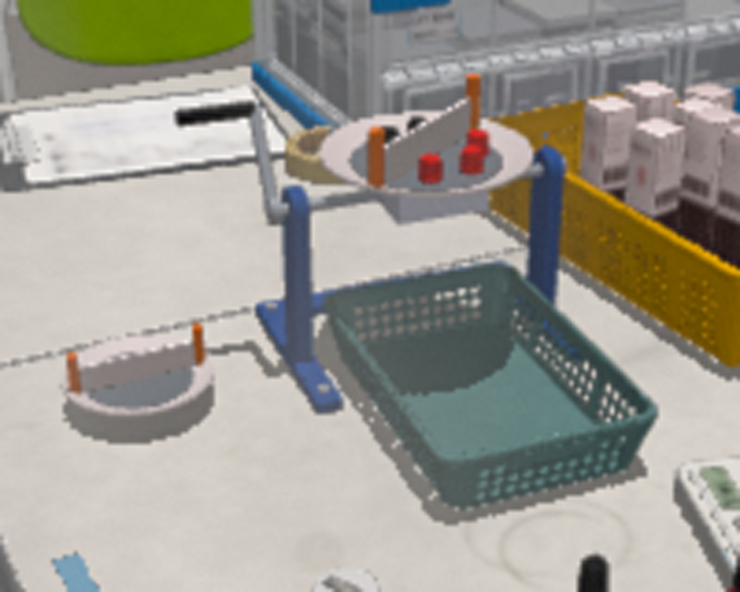

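View pics/top0.png

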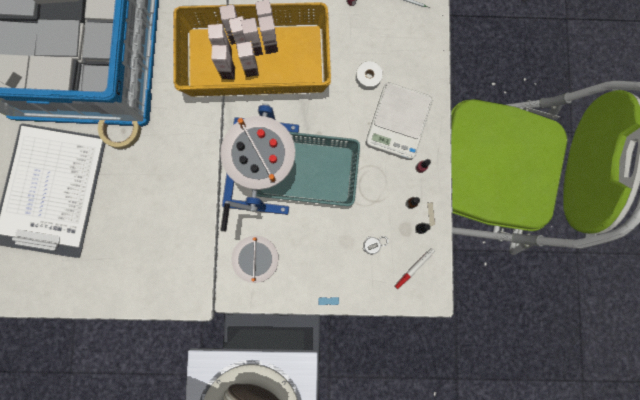

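Top view (crop): the large dish sits on the stand. Its posts are at crop (137,97) and (222,250), with the black caps lower-left and the reds upper-right. The tray is to the right and the crank bar at crop (95,357). A smaller look-alike dish is lower down. Next I'll measure the geometry.

```bash
cat >> h.py <<'E'
def measure(tag=None, show=True):
    """dish posts, crank bar, uprights, caps from both cameras, as point cloud medians"""
    out={}
    P=[];C=[]
    for n in ("scene","top"):
        c=cams.camera(n)
        if tag: cv2.imwrite(f"pics/{n}{tag}.png",c["frame"])
        W=cloud(c); hsv=cv2.cvtColor(c["frame"],cv2.COLOR_BGR2HSV); ok=c["depth"]>0
        out[n]=(c,W,hsv,ok)
    return out
def blobs(m,W,mn=4):
    k,l,s,ce=cv2.connectedComponentsWithStats(m.astype(np.uint8))
    return [(W[l==i],ce[i].round(1),s[i,4]) for i in range(1,k) if s[i,4]>=mn]
E
python3 - <<'E'
from h import *
o=measure()
np.set_printoptions(precision=3,suppress=True)
for n,(c,W,h,ok) in o.items():
    print(n)
    roi=ok&(W[...,0]>.2)&(W[...,0]<.85)&(abs(W[...,1])<.4)
    H,S,V=h[...,0],h[...,1],h[...,2]
    z=W[...,2]
    ms=dict(orange=(H>=6)&(H<=16)&(S>150)&(V>90)&(z>.165), red=((H<5)|(H>174))&(S>150)&(z>.155)&(z<.2),
      blue=(H>105)&(H<120)&(S>140)&(z>.12), dark=(V<70)&(z>.155)&(z<.23),
      teal=(H>80)&(H<98)&(S>60)&(z<.07)&(z>.035), rim=(z>.165)&(z<.185)&(S<60)&(V>120))
    for k,m in ms.items():
        for p,ce,a in blobs(m&roi,W,3):
            print(k,ce,a,"med",np.median(p,0),"min",p.min(0),"max",p.max(0))
E
```

```text
scene
orange [337.4 156. ] 32 med [0.673 0.016 0.198] min [0.669 0.011 0.169] max [0.678 0.023 0.212]
orange [311.2 171.6] 49 med [ 0.551 -0.055  0.194] min [ 0.548 -0.058  0.171] max [ 0.558 -0.05   0.212]
red [337.7 170.7] 57 med [ 0.638 -0.049  0.177] min [ 0.627 -0.058  0.165] max [ 0.659 -0.017  0.183]
red [326. 175.] 35 med [ 0.598 -0.054  0.175] min [ 0.592 -0.06   0.166] max [ 0.605 -0.046  0.182]
blue [359. 173.] 21 med [ 0.719 -0.037  0.152] min [ 0.713 -0.042  0.14 ] max [ 0.723 -0.022  0.156]
dark [314.8 124.5] 8 med [0.729 0.283 0.216] min [0.725 0.278 0.209] max [0.736 0.288 0.221]
dark [267.3 160.3] 62 med [0.462 0.04  0.208] min [0.436 0.034 0.203] max [0.491 0.047 0.213]
dark [321.7 162.7] 3 med [0.622 0.024 0.181] min [0.622 0.018 0.179] max [0.626 0.025 0.181]
dark [314.9 165.9] 8 med [0.595 0.01  0.18 ] min [0.591 0.006 0.176] max [0.599 0.015 0.181]
teal [366.5 220.8] 4 med [ 0.683 -0.141  0.053] min [ 0.682 -0.15   0.05 ] max [ 0.684 -0.133  0.053]
teal [373.3 242.4] 202 med [ 0.647 -0.249  0.048] min [ 0.574 -0.257  0.036] max [ 0.684 -0.16   0.055]
teal [350. 
[... 2264 characters left out ...]
 0.171]
rim [266.6 140.2] 8 med [ 0.643 -0.033  0.166] min [ 0.641 -0.037  0.165] max [ 0.646 -0.03   0.167]
rim [265.6 152. ] 71 med [ 0.616 -0.033  0.166] min [ 0.598 -0.049  0.165] max [ 0.636 -0.015  0.169]
rim [276.8 150.6] 24 med [ 0.62  -0.057  0.166] min [ 0.61  -0.065  0.165] max [ 0.628 -0.051  0.17 ]
rim [237.  157.2] 4 med [0.603 0.031 0.166] min [0.601 0.029 0.165] max [0.603 0.033 0.167]
rim [266.2 161.6] 9 med [ 0.595 -0.034  0.167] min [ 0.587 -0.038  0.165] max [ 0.6   -0.032  0.169]
rim [236.9 164. ] 13 med [0.587 0.03  0.166] min [0.58  0.027 0.165] max [0.594 0.033 0.169]
rim [260.3 163.2] 13 med [ 0.59  -0.021  0.166] min [ 0.584 -0.03   0.165] max [ 0.595 -0.016  0.168]
```

>>> apply_moves --pt "-0.04 -0.019 0.039 0.14 -0.4" --pt "-0.06 -0.038 0.078 0.28 -0.4" --pt "-0.07 -0.056 0.117 0.42 -0.4" --pt "-0.07 -0.075 0.156 0.56 -0.4" --pt "-0.07 -0.094 0.195 0.7 -0.4" --pt "-0.07 -0.112 0.234 0.84 -0.4" --pt "-0.07 -0.131 0.273 0.98 -0.4" --pt "-0.07 -0.15 0.312 1.12 -0.4" --pt "-0.07 -0.169 0.351 1.26 -0.4" --pt "-0.07 -0.188 0.39 1.4 -0.4" --pt "-0.07 -0.206 0.43 1.54 -0.4" --pt "-0.07 -0.225 0.469 1.68 -0.4"

```text
time: 2.2
ee_pos: [0.5538, 0.1403, 0.3014]
tcp_rot: [144.2, 90.0, 27.3]
wrist_force: [1.2, 0.1, 0.2]
opening: 0.0257
```

```bash
cat >> h.py <<'E'
from scipy.spatial.transform import Rotation as Ro
def pose():
    s=bot.get_obs(); return np.array(s["ee_pos"]),Ro.from_euler("xyz",s["tcp_rot"],degrees=True).as_matrix(),s
def to(target,jaw):
    """shift in tool axes to world target and roll to jaw angle (deg)"""
    p,R,s=pose(); a=np.degrees(np.arctan2(R[1,1],R[0,1]))
    r=-((jaw-a+180)%360-180)
    print("t",s["time"],"q",np.round(s["q"],1),"p",p.round(4),"jaw",a.round(1),"xdir",R[:,0].round(3),"open",round(s["opening"],4),"F",np.round(s["wrist_force"],1))
    print("shift",(R.T@(np.array(target)-p)).round(4),"roll",np.radians(r).round(3))
E
python3 - <<'E'
from h import *
np.set_printoptions(precision=4,suppress=True)
to([.673,.018,.26],-60)
# stand axis
o=measure()
for n,(c,W,h,ok) in o.items():
    H,S,V=h[...,0],h[...,1],h[...,2]
    m=ok&(V<75)&(W[...,2]>.2)&(W[...,2]<.222)&(W[...,0]>.42)&(W[...,0]<.5)&(abs(W[...,1]-.042)<.03)
    p=W[m]; u,s,v=np.linalg.svd(p-p.mean(0)); print(n,"bar",p.mean(0),(p.max(0)+p.min(0))/2,"dir",np.degrees(np.arctan(v[0,1]/v[0,0])))
    t=ok&(H>80)&(H<100)&(S>60)&(W[...,2]<.07)&(W[...,2]>-.01)&(W[...,0]>.45)&(W[...,0]<.75)&(W[...,1]<.1)
    print("tray",cv2.minAreaRect(W[t][:,:2].astype(np.float32)), m.sum(), t.sum())
    b=ok&(H>103)&(H<122)&(S>120)&(W[...,2]<.03)&(W[...,2]>-.01)&(W[...,0]>.45)&(W[...,0]<.75)&(abs(W[...,1])<.2)
    print("base",cv2.minAreaRect(W[b][:,:2].astype(np.float32)),b.sum())
    g=ok&(S<40)&(W[...,2]>.12)&(W[...,2]<.16)&(W[...,0]>.47)&(W[...,0]<.76)&(abs(W[...,1]+.01)<.05)
    print("axle",[(q.mean(0),a) for q,ce,a in blobs(g,W,5)])
    u=ok&(H>103)&(H<122)&(S>120)&(W[...,2]>.145)&(W[...,0]>.45)&(W[...,0]<.75)&(abs(W[...,1])<.06)
    print("upr",[((q.max(0)+q.min(0))/2,q.mean(0),a) for q,ce,a in blobs(u,W,5)])
E
```

```text
t 2.2 q [ 14.2  10.3  24.  103.6   0.  131.1] p [0.5538 0.1403 0.3014] jaw -26.9 xdir [ 0.  0. -1.] open 0.0257 F [1.2 0.1 0.2]
shift [0.0414 0.1616 0.0551] roll 0.577
scene bar [0.4629 0.0397 0.2081] [0.4643 0.0399 0.2076] dir -5.155856589646472
tray ((0.6253587007522583, -0.2103658765554428), (0.4180510938167572, 0.1140240803360939), 73.59357452392578) 65 562
base ((0.6080197691917419, -0.004739724099636078), (0.1126265600323677, 0.24549564719200134), 71.01033020019531) 52
axle [(array([ 0.7057, -0.028 ,  0.1415]), np.int32(15)), (array([ 0.4903, -0.0055,  0.1466]), np.int32(55)), (array([ 0.587 , -0.0379,  0.1402]), np.int32(238)), (array([ 0.5112, -0.0216,  0.1299]), np.int32(7))]
upr [(array([ 0.718 , -0.0335,  0.1514]), array([ 0.7175, -0.0341,  0.1521]), np.int32(25)), (array([ 0.5055, -0.0138,  0.1525]), array([ 0.5051, -0.0133,  0.1533]), np.int32(15))]
top bar [0.4659 0.0439 0.2127] [0.4662 0.0437 0.2116] dir -5.514163080374633
tray ((0.5850592851638794, -0.22338122129440308), (0.41828542947769165, 0.17910729348659515), 78.85597229003906) 139 272
base ((0.6146185398101807, -0.004899144172668457), (0.16477620601654053, 0.23142462968826294), 84.62020874023438) 404
axle [(array([ 0.7326, -0.0263,  0.1483]), np.int32(11)), (array([ 0.7253, -0.011 ,  0.1502]), np.int32(6)), (array([ 0.7097, -0.0244,  0.145 ]), np.int32(18)), (array([ 0.5267, -0.0065,  0.145 ]), np.int32(37)), (array([ 0.4919, -0.004 ,  0.1502]), np.int32(53))]
upr [(array([ 0.7193, -0.0261,  0.1541]), array([ 0.719 , -0.0267,  0.155 ]), np.int32(68)), (array([ 0.5066, -0.004 ,  0.1541]), array([ 0.5067, -0.0062,  0.1549]), np.int32(72))]
```

>>> apply_moves --pt "0.01 0.04 0.014 0.145 -0.4" --pt "0.02 0.08 0.028 0.29 -0.4" --pt "0.03 0.12 0.042 0.435 -0.4" --pt "0.04 0.162 0.0555 0.577 -0.4" --pt "0.04 0.162 0.0555 0.577 -0.4" --pt "0.04 0.162 0.0555 0.577 -0.4" --pt "0.055 0.162 0.0555 0.577 -0.4" --pt "0.075 0.162 0.0555 0.577 -0.4" --pt "0.095 0.162 0.0555 0.577 -0.4" --pt "0.108 0.162 0.0555 0.577 -0.4" --pt "0.108 0.162 0.0555 0.577 -0.4"

```text
time: 3.4
ee_pos: [0.6728, 0.0164, 0.1912]
tcp_rot: [-8.7, 89.8, -158.7]
wrist_force: [-0.9, 0.2, -0.7]
opening: 0.0257
```

Run:
```python
from h import *
to([.674,.018,.193],-60)
for n in ("scene","top"):
    c=cams.camera(n); f=c["frame"][110:210,190:390]; cv2.imwrite(f"pics/a_{n}.png",cv2.resize(f,None,fx=3.5,fy=3.5,interpolation=cv2.INTER_CUBIC))
cv2.imwrite("pics/a.png",np.vstack([cv2.imread("pics/a_scene.png"),cv2.imread("pics/a_top.png")])[:600])
# arc plan: tool displacement in tool axes for jaw -60 -> 84.6 around the centre
p,R,s=pose(); C=np.array([.6137,-.0165]); 
for d in np.arange(0,145,12)[1:].tolist()+[144.3]:
    a=np.radians(30.3+d); t=np.r_[C+.07*np.r_[np.cos(a),np.sin(a)],p[2]]
    print(d,(R.T@(t-p)).round(4),round(-np.radians(d),3))
```

```text
t 3.4 q [ 1.400e+00  2.220e+01  2.620e+01  9.410e+01 -1.000e-01  1.514e+02] p [0.6728 0.0164 0.1912] jaw -60.0 xdir [-0.003 -0.001 -1.   ] open 0.0257 F [-0.9  0.2 -0.7]
shift [-0.0018 -0.0008 -0.0018] roll 0.0
12 [-0.     -0.0167 -0.0002] -0.209
24 [-0.     -0.0306  0.0044] -0.419
36 [-0.     -0.0433  0.0118] -0.628
48 [-0.     -0.0541  0.0217] -0.838
60 [-0.0001 -0.0626  0.0336] -1.047
72 [-0.0001 -0.0685  0.047 ] -1.257
84 [-0.0001 -0.0714  0.0613] -1.466
96 [-0.0001 -0.0714  0.0759] -1.676
108 [-0.     -0.0682  0.0902] -1.885
120 [-0.     -0.0622  0.1036] -2.094
132 [-0.     -0.0535  0.1154] -2.304
144 [-0.     -0.0426  0.1251] -2.513
144.3 [-0.     -0.0423  0.1253] -2.519
```

View pics/a.png

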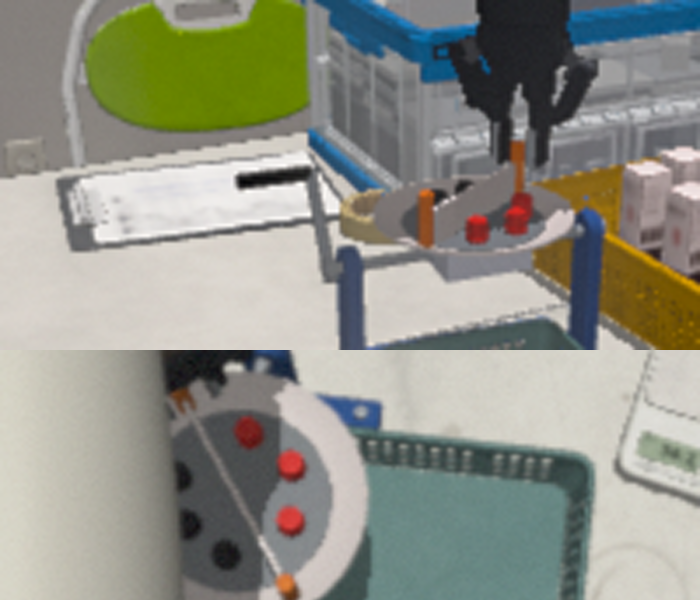

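The fingers straddle post a (scene crop, near (517,165)). Next I'll sweep it round its arc.

>>> apply_moves --pt "0 -0.0085 -0.0005 -0.105 -0.4" --pt "0 -0.0167 -0.0002 -0.209 -0.4" --pt "0 -0.0239 0.0018 -0.314 -0.4" --pt "0 -0.0306 0.0044 -0.419 -0.4" --pt "0 -0.0372 0.0077 -0.524 -0.4" --pt "0 -0.0433 0.0118 -0.628 -0.4" --pt "0 -0.049 0.0164 -0.733 -0.4" --pt "0 -0.0541 0.0217 -0.838 -0.4" --pt "0 -0.0587 0.0274 -0.943 -0.4" --pt "0 -0.0626 0.0336 -1.047 -0.4" --pt "0 -0.066 0.0402 -1.152 -0.4" --pt "0 -0.0685 0.047 -1.257 -0.4"

```text
time: 4.7
ee_pos: [0.599, 0.0526, 0.1955]
tcp_rot: [70.4, 89.8, -7.3]
wrist_force: [0.2, 1.1, 0.4]
opening: 0.0256
```

```bash
cat >> h.py <<'E'
C=np.array([.6137,-.0165])
def plan(angs,z):
    p,R,s=pose()
    for d in angs:
        a=np.radians(d); t=np.r_[C+.07*np.r_[np.cos(a),np.sin(a)],z]
        ja=np.degrees(np.arctan2(R[1,1],R[0,1]))
        print(d,(R.T@(t-p)).round(4),round(-np.radians(d-90-ja),3))
def posts():
    res={}
    for n,(c,W,h,ok) in measure().items():
        H,S,V=h[...,0],h[...,1],h[...,2]; z=W[...,2]
        m=ok&(H>=6)&(H<=16)&(S>150)&(V>70)&(z>.165)&(z<.225)&(np.hypot(W[...,0]-C[0],W[...,1]-C[1])<.11)
        print(n,[(np.median(q,0).round(4).tolist(),int(a), np.degrees(np.arctan2(*(np.median(q,0)[1::-1]-C[::-1]))).round(1)) for q,ce,a in blobs(m,W,3)])
E
python3 - <<'E'
from h import *
to([.6,.05,.192],12); posts(); plan([108,114,120,126,132,138,144,150,156,162,168,171,174.6],.192)
E
```

```text
t 4.7 q [ 5.  11.3 13.2 91.7 -0.  82.7] p [0.599  0.0526 0.1955] jaw 12.3 xdir [ 0.004 -0.    -1.   ] open 0.0256 F [0.2 1.1 0.4]
shift [0.0035 0.0004 0.0028] roll 0.005
scene [([0.6025, 0.0518, 0.1977], 38, np.float64(99.3)), ([0.6181, -0.0886, 0.1931], 51, np.float64(-86.5))]
top [([0.6186, -0.0852, 0.2108], 25, np.float64(-85.9))]
108 [ 0.0036 -0.0069  0.0008] -0.103
114 [ 0.0036 -0.0141  0.0019] -0.207
120 [ 0.0035 -0.0212  0.0038] -0.312
126 [ 0.0035 -0.028   0.0064] -0.417
132 [ 0.0035 -0.0346  0.0097] -0.522
138 [ 0.0035 -0.0407  0.0137] -0.626
144 [ 0.0035 -0.0464  0.0183] -0.731
150 [ 0.0035 -0.0516  0.0235] -0.836
156 [ 0.0035 -0.0562  0.0292] -0.94
162 [ 0.0035 -0.0602  0.0353] -1.045
168 [ 0.0035 -0.0636  0.0418] -1.15
171 [ 0.0035 -0.065   0.0452] -1.202
174.6 [ 0.0035 -0.0664  0.0494] -1.265
```

>>> apply_moves --pt "0.003 -0.0069 0.0008 -0.103 -0.4" --pt "0.003 -0.0141 0.0019 -0.207 -0.4" --pt "0.003 -0.0212 0.0038 -0.312 -0.4" --pt "0.003 -0.028 0.0064 -0.417 -0.4" --pt "0.003 -0.0346 0.0097 -0.522 -0.4" --pt "0.003 -0.0407 0.0137 -0.626 -0.4" --pt "0.003 -0.0464 0.0183 -0.731 -0.4" --pt "0.003 -0.0516 0.0235 -0.836 -0.4" --pt "0.003 -0.0562 0.0292 -0.94 -0.4" --pt "0.003 -0.0602 0.0353 -1.045 -0.4" --pt "0.003 -0.0636 0.0418 -1.15 -0.4" --pt "0.003 -0.0664 0.0494 -1.265 -0.4"

```text
time: 6.0
ee_pos: [0.5446, -0.0097, 0.1939]
tcp_rot: [3.1, 89.7, -2.2]
wrist_force: [0.7, 2.7, 0.8]
opening: 0.0256
```

Run:
```python
from h import *
posts(); plan([174.6],.192); print(pose()[0])
```

```text
scene [([0.6802, -0.0311, 0.1921], 39, np.float64(-12.4)), ([0.5423, -0.0073, 0.1771], 17, np.float64(172.6))]
top [([0.6801, -0.0283, 0.2105], 14, np.float64(-10.1))]
174.6 [ 0.0016  0.0004 -0.0005] -0.001
[ 0.54445973 -0.01033014  0.19361218]
```

>>> apply_moves --pt "0.0 0.0003 -0.0005 0 -0.45" --pt "0.0 0.0003 -0.0005 0 -0.5" --pt "0.0 0.0003 -0.0005 0 -0.55" --pt "0.0 0.0003 -0.0005 0 -0.6" --pt "0.0 0.0003 -0.0005 0 -0.64" --pt "0.0 0.0003 -0.0005 0 -0.68" --pt "0.0 0.0003 -0.0005 0 -0.7" --pt "0.0 0.0003 -0.0005 0 -0.7" --pt "0.0 0.0003 -0.0005 0 -0.7" --newtons 20

```text
time: 7.0
ee_pos: [0.544, -0.01, 0.1936]
tcp_rot: [-4.3, 89.7, -9.8]
wrist_force: [0.0, 2.4, 1.1]
opening: 0.0127
```

Run:
```python
from h import *
posts(); plan([174.6],.192); print(pose()[0])
```

```text
scene [([0.6808, -0.0249, 0.1921], 43, np.float64(-7.2)), ([0.5408, -0.0129, 0.1786], 19, np.float64(177.1))]
top [([0.6802, -0.0242, 0.1869], 3, np.float64(-6.6))]
174.6 [0.0016 0.0001 0.    ] -0.002
[ 0.54397575 -0.01001155  0.19361494]
```

>>> apply_moves --pt "0 0 0 0 -0.6" --pt "0 0 0 0 -0.5" --pt "0 0 0 0 -0.4" --pt "-0.01 0 0 0 -0.4" --pt "-0.03 0 0 0 -0.3" --pt "-0.06 0 0 0 -0.3" --pt "-0.08 0 0 0 -0.3" --pt "-0.08 0.015 -0.03 0 -0.3" --pt "-0.08 0.03 -0.06 0 -0.3" --pt "-0.08 0.045 -0.086 0 -0.3" --pt "-0.08 0.045 -0.086 0 -0.3"

```text
time: 8.2
ee_pos: [0.4603, 0.0443, 0.275]
tcp_rot: [2.3, 89.6, -3.0]
wrist_force: [0.6, 0.5, -0.7]
opening: 0.0299
```

Run:
```python
from h import *
posts(); to([.463,.043,.18],84.6)
a,b=[cv2.resize(cams.camera(n)["frame"][110:210,200:360],None,fx=3,fy=3,interpolation=cv2.INTER_CUBIC) for n in("scene","top")]
cv2.imwrite("pics/b.png",np.vstack([a,b]))
```

```text
scene [([0.6809, -0.0258, 0.1922], 42, np.float64(-7.9)), ([0.542, -0.0134, 0.1967], 33, np.float64(177.5))]
top [([0.6813, -0.0223, 0.212], 22, np.float64(-4.9)), ([0.5424, -0.0117, 0.2123], 24, np.float64(176.2))]
t 8.3 q [ 5.4 -5.9  4.1 99.6 -0.1 10.8] p [0.4623 0.0433 0.2742] jaw 84.6 xdir [ 0.006 -0.001 -1.   ] open 0.0297 F [ 0.5 -1.1 -0.5]
shift [ 0.0942 -0.0002  0.0001] roll -0.0
```

View pics/b.png

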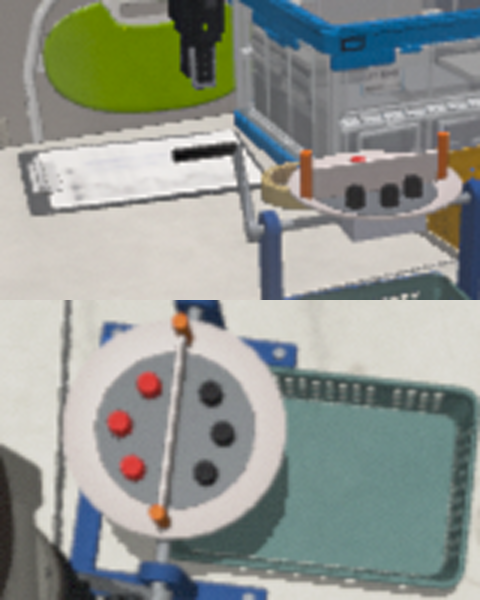

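The black half now faces the tray, with the divider within about 1° of the stand axis. I'll lower the jaws over the crank bar.

>>> apply_moves --pt "0.03 0 0 0 -0.3" --pt "0.06 0 0 0 -0.3" --pt "0.085 0 0 0 -0.3" --pt "0.09 0 0 0 -0.3" --pt "0.09 0 0 0 -0.4" --pt "0.09 0 0 0 -0.48" --pt "0.09 0 0 0 -0.53" --pt "0.09 0 0 0 -0.53"

```text
time: 9.2
ee_pos: [0.4638, 0.0428, 0.1846]
tcp_rot: [-1.9, 89.6, -7.4]
wrist_force: [0.5, -0.2, 1.0]
opening: 0.0201
```

Run:
```python
from h import *
to([.463,.043,.184],84.6)
b=cams.camera("scene")["frame"][120:220,220:360]
cv2.imwrite("pics/c.png",cv2.resize(b,None,fx=4,fy=4,interpolation=cv2.INTER_CUBIC))
for f in np.arange(1,13)*1.4/12: print(round(f,3), (.08*(np.sin(.6-f)-np.sin(.6))).round(4), (-.08*(np.cos(.6-f)-np.cos(.6))).round(4))
```

```text
t 9.2 q [ 5.3 -7.6 -7.5 89.8 -0.1 10.8] p [0.4638 0.0428 0.1846] jaw 84.5 xdir [ 0.007 -0.001 -1.   ] open 0.0201 F [ 0.5 -0.2  1. ]
shift [ 0.0006  0.0002 -0.0008] roll -0.002
0.117 -0.008 -0.0048
0.233 -0.0165 -0.0087
0.35 -0.0254 -0.0115
0.467 -0.0345 -0.0133
0.583 -0.0438 -0.014
0.7 -0.0532 -0.0136
0.817 -0.0624 -0.0121
0.933 -0.0713 -0.0096
1.05 -0.08 -0.006
1.167 -0.0881 -0.0015
1.283 -0.0957 0.004
1.4 -0.1026 0.0103
```

View pics/c.png

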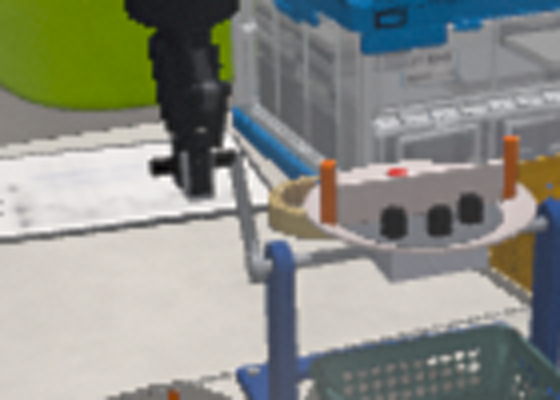

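The bar lies between the fingers, so I'll swing the crank over.

>>> apply_moves --pt "-0.003 -0.006 0 0 -0.53" --pt "-0.006 -0.014 0 0 -0.53" --pt "-0.01 -0.024 0 0 -0.53" --pt "-0.0125 -0.034 0 0 -0.53" --pt "-0.0138 -0.044 0 0 -0.53" --pt "-0.0138 -0.054 0 0 -0.53" --pt "-0.0125 -0.064 0 0 -0.53" --pt "-0.0098 -0.074 0 0 -0.53" --pt "-0.006 -0.083 0 0 -0.53" --pt "-0.0015 -0.091 0 0 -0.53" --pt "0.004 -0.098 0 0 -0.53" --pt "0.009 -0.104 0 0 -0.53"

```text
time: 10.45
ee_pos: [0.4535, -0.0612, 0.1746]
tcp_rot: [-0.3, 89.7, -5.8]
wrist_force: [1.4, 7.0, 5.3]
opening: 0.0201
```

>>> apply_moves --pt "0.001 -0.002 0 0 -0.53" --pt "0.001 -0.003 0 0 -0.53" --pt "0.001 -0.003 0 0 -0.53" --pt "0.001 -0.003 0 0 -0.53"

```text
time: 10.85
ee_pos: [0.4535, -0.062, 0.1738]
tcp_rot: [40.4, 89.5, 35.1]
wrist_force: [0.3, 19.3, 8.1]
opening: 0.0199
```

Run:
```python
from h import *
to([.463,.043,.184],84.6)
a,b=[cv2.resize(cams.camera(n)["frame"][110:240,200:370],None,fx=2.3,fy=2.3,interpolation=cv2.INTER_CUBIC) for n in("scene","top")]
cv2.imwrite("pics/d.png",np.hstack([a,b]))
```

```text
t 10.85 q [-8.  -8.8 -9.7 88.7  0.3 -2.6] p [ 0.4535 -0.062   0.1738] jaw 84.6 xdir [ 0.007  0.005 -1.   ] open 0.0199 F [ 0.3 19.3  8.1]
shift [-0.0096  0.1055 -0.0004] roll 0.0
```

View pics/d.png

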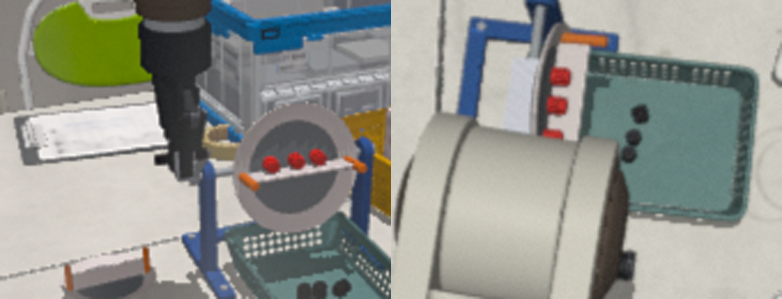

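All three black caps are in the tray, the reds rest on the divider, and the crank is at its end stop. Next comes a controlled return.

>>> apply_moves --pt "-0.003 0.0034 0 0 -0.53" --pt "-0.0063 0.0069 0 0 -0.53" --pt "-0.009 0.0107 0 0 -0.53" --pt "-0.0118 0.0145 0 0 -0.53" --pt "-0.014 0.0185 0 0 -0.53" --pt "-0.0163 0.0226 0 0 -0.53" --pt "-0.0181 0.027 0 0 -0.53" --pt "-0.0199 0.0313 0 0 -0.53" --pt "-0.0212 0.0358 0 0 -0.53" --pt "-0.0224 0.0402 0 0 -0.53" --pt "-0.0232 0.0448 0 0 -0.53" --pt "-0.0239 0.0494 0 0 -0.53"

```text
time: 12.15
ee_pos: [0.4581, -0.0126, 0.1981]
tcp_rot: [38.0, 89.5, 32.6]
wrist_force: [0.6, 0.6, -0.9]
opening: 0.0202
```

>>> apply_moves --pt "-0.0002 0.0047 0 0 -0.53" --pt "-0.0004 0.0094 0 0 -0.53" --pt "0 0.014 0 0 -0.53" --pt "0.0003 0.0187 0 0 -0.53" --pt "0.001 0.0233 0 0 -0.53" --pt "0.002 0.0278 0 0 -0.53" --pt "0.0035 0.0323 0 0 -0.53" --pt "0.005 0.0367 0 0 -0.53" --pt "0.007 0.041 0 0 -0.53" --pt "0.0088 0.0452 0 0 -0.53" --pt "0.011 0.0492 0 0 -0.53" --pt "0.0136 0.0535 0 0 -0.53"

```text
time: 13.35
ee_pos: [0.4632, 0.041, 0.1847]
tcp_rot: [37.4, 89.5, 32.0]
wrist_force: [-0.3, 0.3, 0.2]
opening: 0.0203
```

Run:
```python
from h import *
to([.4638,.0428,.27],84.6)
```

```text
t 13.35 q [ 4.9 -7.8 -7.6 89.7  0.2 10.3] p [0.4632 0.041  0.1847] jaw 84.6 xdir [ 0.007  0.005 -1.   ] open 0.0203 F [-0.3  0.3  0.2]
shift [-0.0853  0.0023  0.001 ] roll 0.0
```

Now I'll let the spring settle, open the fingers, lift clear and back off to the left.

>>> apply_moves --pt "0 0.002 0 0 -0.5" --pt "0 0.002 0 0 -0.4" --pt "0 0.002 0 0 -0.3" --pt "0 0.002 0 0 -0.3" --pt "-0.02 0.002 0 0 -0.3" --pt "-0.05 0.002 0 0 -0.3" --pt "-0.09 0.002 0 0 -0.3" --pt "-0.11 0.03 0 0 -0.3" --pt "-0.12 0.07 0 0 -0.3" --pt "-0.12 0.11 -0.02 0 -0.3" --pt "-0.12 0.15 -0.04 0 -0.3" --pt "-0.12 0.19 -0.06 0 -0.3"

```text
time: 14.55
ee_pos: [0.4199, 0.2366, 0.3054]
tcp_rot: [37.1, 89.5, 31.7]
wrist_force: [1.5, -0.6, -0.1]
opening: 0.0296
```

>>> apply_moves --pt "0 0.04 0 0 -0.3" --pt "0 0.08 0 0 -0.3" --pt "0 0.1 0 0 -0.3" --pt "0 0.1 0 0 -0.3" --pt "0 0.1 0 0 -0.3" --pt "0 0.1 0 0 -0.3" --pt "0 0.1 0 0 -0.3" --pt "0 0.1 0 0 -0.3" --pt "0 0.1 0 0 -0.3" --pt "0 0.1 0 0 -0.3"

```text
time: 15.55
ee_pos: [0.4294, 0.3359, 0.3061]
tcp_rot: [37.3, 89.5, 31.9]
wrist_force: [-0.3, -0.2, 1.2]
opening: 0.0299
```

Run:
```python
from h import *
posts(); to([.46,.3,.3],84.6)
for n in("scene","top"):
    for k in("cap_black_0_center","cap_red_0_center","bottle_red_center"): print(n,k,[(np.round(x["rect"]).astype(int).tolist(),round(x["confidence"],2)) for x in cams.spot_in(k,n)])
o=measure(); c,W,h,ok=o["top"]
m=ok&(h[...,2]<70)&(W[...,2]>.195)&(W[...,2]<.23)&(W[...,0]>.42)&(W[...,0]<.5)&(abs(W[...,1]-.042)<.04)
print("bar",W[m].mean(0))
a,b=[cv2.resize(o[n][0]["frame"][100:270,205:455],None,fx=2.4,fy=2.4,interpolation=cv2.INTER_CUBIC)[:,:] for n in("scene","top")]
cv2.imwrite("pics/e.png",np.vstack([a,b])[:, :][::1][:816] if 0 else cv2.resize(np.vstack([a,b]),None,fx=.73,fy=.73))
```

```text
scene [([0.6813, -0.0269, 0.1937], 44, np.float64(-8.7)), ([0.5425, -0.0136, 0.1953], 34, np.float64(177.7))]
top [([0.6816, -0.0244, 0.212], 24, np.float64(-6.6)), ([0.5428, -0.0106, 0.212], 25, np.float64(175.2))]
t 15.65 q [ 3.810e+01  6.300e+00  1.990e+01  1.032e+02 -1.000e-01  4.350e+01] p [0.4294 0.336  0.306 ] jaw 84.6 xdir [ 0.008  0.005 -1.   ] open 0.03 F [-0.3 -0.5  0.8]
shift [ 0.0061 -0.0329  0.0339] roll -0.001
scene cap_black_0_center [([348, 230, 351, 240], 0.38)]
scene cap_red_0_center []
scene bottle_red_center [([405, 273, 420, 307], 0.64)]
top cap_black_0_center [([305, 152, 316, 165], 0.4)]
top cap_red_0_center [([251, 134, 260, 143], 0.37)]
top bottle_red_center [([418, 161, 428, 174], 0.59)]
bar [0.4667473  0.04332071 0.21261596]
```

View pics/e.png

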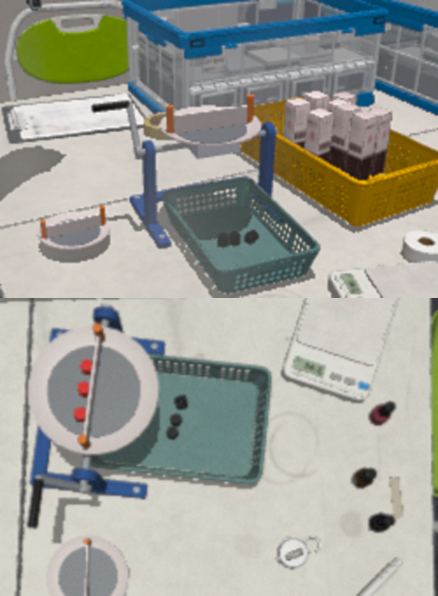

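The dish is level and the bar is back at rest. Three reds are in the dish, three blacks in the tray, and the bottles haven't moved.

```bash
python3 -c "
from h import *
print(bot.job_done())"
```

```text
the job is handed in; nothing more can be done
None
```

I turned the dish about 144° by its far orange post until the black half faced the tray. Then I swung the crank right over to its end stop, brought it back, backed the arm off and handed the job in. The robot clock read about 15.7 s.

- **Caps:** the last pictures show all three black caps in the teal tray and all three red caps still in the dish.
- **Dish:** it is level again, with the crank bar back within about 1–2 mm of where it started. Just before tipping, the divider was within about 1° of the stand's axis, and it measured much the same afterwards.
- **Bottles:** all three stand upright and appear unmoved; I judged this by eye and did not measure them.
- **Forces:** the highest force I read was about 20 N, at the crank's end stop. I only read it at the end of each move.

The cap detector missed several caps in the last pictures, so I counted them by eye. No check failed.

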